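# Free the trackball cup, turn it a quarter turn and lift it out level

### The arm

A 6-joint arm with a two-finger parallel gripper is mounted at the origin on a cart in front of the work surface, level with it; the furniture and walls round the work are solid. World frame = base frame: x ahead of the robot, y to its left, z up, the work surface at z = 0. Lengths are in m, angles in rad, forces in N, time in s.
With the tool pointing down it reaches from about 0.375 to 0.975 m from the base axis. Payload 3.8 kg.
Tool frame: the origin (TCP) lies at the very end of the fingers, on their centre line; the grasp point (between the pads) lies 19 mm behind it; z points along the fingers, y is the line along which they close (so a half turn about z gives the same grasp; the last joint's range is limited). The gripper opens to 85 mm and grips with 20 to 120 N. Pads are 22 mm wide; open, the fingers measure 114 mm over their backs; the gripper's body (76 mm by 85 mm) begins 54 mm behind the grasp point. The pads swing forward as they close: fully open they stand 13 mm farther back than shut.
Start: joints at [1.216, 0.264, 1.604, -0, 1.274, -0.037], TCP at [0.211, 0.641, 0.231] pointing down, gripper open.
Joint ranges: [-2.63, 2.63], [-0.94, 2.18], [0.31, 2.57], [-1.31, 4.45], [0, 2.66], [-2.55, 2.55]. Speed limits (rad/s): [2.57, 2.57, 3.14, 3.14, 3.14, 3.14].

### API

Orientations are given as a rotation vector (axis times angle).
In Python, from workcell import bot gives the robot as it stands. The module is installed in compiled form; this text tells all that it offers.
- The arm moves only by the shell command python3 -m jog 'ROWS' [OPENING] [FORCE]. ROWS is one flat JSON list of numbers that holds 1 to 5 rows one after another, with no inner brackets; each row has 4 numbers: dx, dy, dz in shares of the most that a row can go, 1 being 62.5 mm, then a turn about the tool's z in fractions of the full range, 1 being 90 degrees; each row shifts and turns the commanded pose from where the row before left it, along the tool's axes as they then stand; what a row does not reach is not made up. A row lasts 1/8 s, in which the tool goes at most 0.0625 m and 0.188 rad, less where a joint would pass 70% of its speed; a pose out of reach is approached as far as the arm can. OPENING is the opening from 0.0 (shut) to 1.0 (fully open), set as the command begins (- or left out keeps the last). The fingers move at their own pace and stop on an object; FORCE is the grip in N (left out, the last holds). Time passes only in rows, so rows that do not move let the fingers close. It prints the time, the measured TCP pose, the force, the opening and the grip force at its end. No shift or turn number may pass 1 either way. Input that does not fit is refused with a message, and nothing moves.
- bot.read_state(): the state, without advancing time (a new reading comes with each control period).
- bot.read_camera(name): name is "scene" or "side" or "wrist"; returns the picture (480x640x3 uint8, red, green, blue); there is no depth.
- bot.camera_info(name): a dict with "intrinsics" (3x3 intrinsics, pixels), "extrinsics" (4x4, takes a point from camera to world coordinates). Camera axes: x right, y down, z forward; pixel columns grow to the right and rows downward; lengths in m; the calibration is good to about 2 mm. A picture is of the moment at which its call begins: read the wrist's pose just before it. camera_info takes no time and is no camera call; for the wrist camera it gives the pose at the moment of the call.
- bot.finish_job(): hands the job in; it is judged then, once.
Trained networks look in the newest picture that a camera, given by its name, has taken for a name from the list of things; names that differ only in an ending like _2 or _b are one class to them, and where a whole thing is asked for, a point or a joint stands for the part that bears it (a point fixed in the world has none). Each returns a list of dicts, best first, with "conf" (0 to 1); they miss things now and then, are a little off and sometimes report something else, mostly with a low value. They report only what shows in the picture. A call takes as long as a camera call.
- bot.search_frame(camera, thing): "box" ([left, top, right, bottom] in pixels, round what is visible of it).
- bot.regions_of(camera, thing): "pixels" (480x640 bool, what is visible of it) and "box" ([left, top, right, bottom] in pixels, round what is visible of it).
- bot.spot_point(camera, thing): "pixel" ([row, column] in pixels: a listed point, or the origin of a listed thing).
The state is a dict: "time": time; "q": joint angles; "joint_vel": joint speeds; "joint_torque": joint torques, N m; "tool_pos": TCP position; "tcp_rot": TCP orientation; "wrist_force": force on the tool from outside, world axes, zero at the start; "torque": the same for the moment, N m; "width": opening from 0.0 (shut) to 1.0 (fully open); "grip_force": force on a finger pad.
Only numpy, scipy, OpenCV 4.12 (cv2) and the standard library are available. Lean on these libraries where they do the work, as an engineer would, in place of code of your own. Each camera call takes 0.05 s, during which the arm holds its last target. There are 200 camera calls.

### The job

The trackball cup has to come out of the control panel for cleaning with its loose red ball still in it: with the tip of the blue screwdriver push the recessed orange catch button in the panel's left side until it snaps fully in, then lay the screwdriver back down flat on the table, clear of the panel. Grip the cup by its two flats, turn it a quarter turn anticlockwise in its mount (yellow pointer from the red mark to the green mark), and lift it straight up about 12 cm. Finish while still holding it there over the mount for me to take, level, still and quarter-turned, the ball in the middle of the dish; keep the cup level and the ball centred all the way, never touch the ball, and leave the other things where they are.

Things in the scene. Friction and masses are not known exactly. Their poses are not given: they have to be found in the camera images.
- panel: Black trackball control panel, 108 (x) x 98 (y) x 42 mm high, fixed on the table. Origin: middle of its underside; x points to its rear, y to its left side (the side with the catch bore), z up. Face plate at z = 42 mm, carrying four flat grey keys along the front edge, a red triangle in front of the cup and a green triangle right of the cup (panel -y), joined by a white arc.
- mount (a point): Middle of the cup's mount on the panel's face plate (panel frame 8, 0, 42 mm), axes as the panel's. The mount is a round bayonet socket with about 1.7 mm play: the cup's lugs are trapped under the face plate until it is turned 73 degrees or more anticlockwise (seen from above); a stop ends the turn at about 100 degrees. Before that it can lift only 1 mm.
- bore_mouth (a point): Centre of the mouth of the catch bore in the panel's left side (panel frame 8, 49, 25 mm): a level round hole, 16 mm wide with a yellow ring, running along the panel's -y. The orange button face, 12 mm wide, lies 5 mm inside the mouth; pressed in fully it lies 12 mm inside.
- catch_face (a point): Middle of the orange catch button's outer face. The button moves along the panel's -y when pushed.
- catch (a joint): Travel of the catch button in m: 0 out (cup locked against turning), 0.007 fully in (cup free to turn). An over-centre spring resists with about 5 N at first, less further in; past half travel the button snaps in by itself and stays in.
- cup: Grey ball cup in the mount. Origin: middle of its flange's underside, on its axis; seated it lies at the mount with axes as the panel's. Black round flange 72 mm wide, 3 mm thick; above it the grip part up to z = 20 mm, 62 mm wide with two parallel flats 54 mm apart (facing the cup's +y and -y, 31 mm long). Yellow pointer on the rim at the cup's -x. Foot with lugs 10 mm below. 0.07 to 0.12 kg.
- seat (a point): Point on the cup's axis where the ball's centre lies when it is centred, 28 mm above the cup's origin. The dish is 49 mm wide and 9 mm deep; its middle (24 mm wide) slopes only 10 degrees, so more than 10 degrees of tilt or a jerk sends the ball off.
- ball: Loose red ball, 34 mm diameter, in the dish; origin at its centre (its axes mean nothing). Its top stands 45 mm above the mount. 0.035 kg.
- screwdriver: Blue-handled screwdriver lying on the table, 207 mm long, 0.09 kg. Origin: under the middle of its length, at table height; its y axis runs from tip to handle end. Handle 28 mm thick from y = -4 to 102 mm, axis 14 mm above the origin; steel shaft 6.4 mm thick. Grip the handle at y = 40 to 60 mm; further forward it tapers and tips in the fingers.
- driver_tip (a point): Tip of the screwdriver's shaft, on its axis (screwdriver frame 0, -104, 14 mm).
- driver_handle (a point): Middle of the handle, on the axis (screwdriver frame 0, 50, 14 mm); 14 mm above the table when it lies flat.
- pvc_tape: Roll of black tape lying flat, 64 mm wide, 19 mm high; bystander behind the panel. Origin under its middle.
- card_case: Flat grey card case, 55 x 85 x 12 mm; bystander right of the panel. Origin under its middle.
- mug: White mug, 82 x 118 x 100 mm high; bystander further right. Origin under its middle.
- spring_clamp: Orange spring clamp lying flat, 63 x 106 x 17 mm; bystander on the right. Origin under its middle.
- rack_corner (a point): Foot of the near corner of the big black equipment rack case, 0.31 m high, that stands on the table behind the work; a fixed landmark to keep arm and gripper clear of. Seen from above, the case's open front runs from here back to the left to x 0.83, y 0.41 m (world), its right side back to the right to x 0.94, y -0.38.

How it is judged:
By the outcome, as a careful person would: the job done as asked, in the order asked, and still so for the second after the job is handed in, while the arm keeps its last pose, push and grip.
It also fails if it takes over 67 s, if anything falls off the work surface, if the arm or the gripper's body presses on something with over 40 N, if the wrist force passes 120 N, or if a joint passes its speed limit or range.

## Working session

There is one attempt and no reset: what is moved stays moved. The work goes in short steps, Python scripts to look and compute and a shell command to move; the robot and the scene stay as the last step left them, time stands still between calls to the robot, and variables do not carry over. Pictures are saved under pics/ and viewed, at most 10 in all, crops included, and the job is handed in when it is done.

```bash
mkdir -p pics; cat > h.py <<'E'
import numpy as np, cv2
from scipy.spatial.transform import Rotation as R
from workcell import bot
def shot(cam,name=None):
    im=bot.read_camera(cam)
    if name: cv2.imwrite(f'pics/{name}.png',im[:,:,::-1])
    return im
def ray(cam,px):  # px row,col
    c=bot.camera_info(cam);K=np.array(c['intrinsics']);T=np.array(c['extrinsics'])
    d=T[:3,:3]@np.linalg.solve(K,[px[1],px[0],1]);return T[:3,3],d/np.linalg.norm(d)
def onz(cam,px,z):
    o,d=ray(cam,px);return o+d*(z-o[2])/d[2]
def tri(rs):
    A=sum(np.eye(3)-np.outer(d,d) for o,d in rs);b=sum((np.eye(3)-np.outer(d,d))@o for o,d in rs)
    p=np.linalg.solve(A,b);return p,[np.linalg.norm(np.cross(p-o,d))for o,d in rs]
def pt(cam,t):
    r=bot.spot_point(cam,t);return r[0] if r else None
E
python3 - <<'E'
from h import *
np.set_printoptions(precision=4,suppress=True)
s=bot.read_state();print(s['time'],s['tool_pos'],s['tcp_rot'])
Z=dict(mount=.042,bore_mouth=.025,catch_face=.025,seat=.07,ball=.07,cup=.042,panel=0,screwdriver=0,driver_tip=.014,driver_handle=.014,pvc_tape=0,card_case=0,mug=0,spring_clamp=0,rack_corner=0)
for cam in['scene','side','wrist']:
    shot(cam,cam+'0')
    for t,z in Z.items():
        if cam=='wrist' and t in('pvc_tape','card_case','mug','spring_clamp','rack_corner'):continue
        p=pt(cam,t)
        if p: print(cam,t,np.round(p['pixel']),round(p['conf'],2),onz(cam,p['pixel'],z))
im=np.hstack([cv2.resize(cv2.imread(f'pics/{c}0.png'),(400,300)) for c in('scene','side')])
w=cv2.imread('pics/wrist0.png');cv2.imwrite('pics/all0.png',np.vstack([im,np.hstack([cv2.resize(w,(400,300)),np.zeros((300,400,3),np.uint8)])]))
E
```

```text
0.0 [0.2107 0.6405 0.23  ] [-0.4971 -3.1016  0.0034]
scene mount [244. 293.] 0.66 [0.5076 0.1404 0.042 ]
scene bore_mouth [242. 278.] 0.8 [0.4933 0.1888 0.025 ]
scene seat [230. 291.] 0.65 [0.5104 0.1521 0.07  ]
scene ball [229. 293.] 0.57 [0.5172 0.1543 0.07  ]
scene cup [239. 292.] 0.74 [0.5166 0.1598 0.042 ]
scene panel [258. 293.] 0.74 [0.5096 0.1469 0.    ]
scene screwdriver [223. 269.] 0.76 [0.5243 0.3175 0.    ]
scene driver_tip [234. 236.] 0.64 [0.4276 0.2851 0.014 ]
scene pvc_tape [227. 327.] 0.79 [0.6398 0.2246 0.    ]
scene card_case [307. 310.] 0.57 [ 0.4662 -0.0157  0.    ]
scene mug [402. 396.] 0.94 [ 0.4783 -0.2688  0.    ]
scene spring_clamp [382. 479.] 0.88 [ 0.6134 -0.3029  0.    ]
scene rack_corner [326. 347.] 0.8 [ 0.5002 -0.0958  0.    ]
side mount [285. 303.] 0.91 [0.5174 0.1594 0.042 ]
side catch_face [283. 305.] 0.16 [0.5215 0.1246 0.025 ]
side seat [271. 304.] 0.63 [0.5147 0.1592 0.07  ]
side ball [271. 302.] 0.56 [0.5183 0.1592 0.07  ]
side cup [281. 304.] 0.57 [0.5189 0.1453 0.042 ]
side panel [301. 311.] 0.66 [0.5055 0.1474 0.    ]
side screwdriver [358. 271.] 0.84 [0.5304 0.3166 0.    ]
side driver_tip [272. 301.] 0.71 [0.5447 0.0704 0.014 ]
side driver_handle [364. 240.] 0.82 [0.5656 0.3566 0.014 ]
side pvc_tape [318. 230.] 0.84 [ 0.6331  0.2315 -0.    ]
side card_case [262. 342.] 0.69 [ 0.475  -0.0167  0.    ]
side mug [213. 356.] 0.83 [ 0.484  -0.2968  0.    ]
side rack_corner [243. 335.] 0.85 [ 0.5058 -0.1039  0.    ]
```

View pics/all0.png

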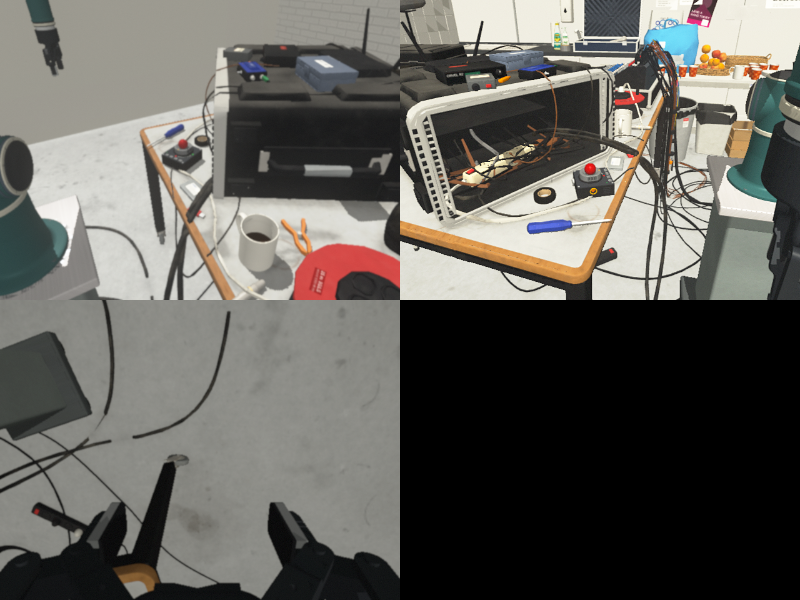

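Careful with the scale: shifts go in shares of 62.5 mm and turns go in shares of 90 degrees. That gives: -0.05 m is -0.8, -0.04 m is -0.64.

```bash
cat >> h.py <<'E'
def togo(p,yvec=None):
    s=bot.read_state();M=R.from_rotvec(s['tcp_rot']).as_matrix();d=M.T@(np.array(p)-s['tool_pos'])
    a=None
    if yvec is not None:
        v=M.T@np.append(yvec,0)[:3];a=np.arctan2(-v[0],v[1])
    print('t',s['time'],'at',s['tool_pos'].round(4),'d',d.round(4),'turn',a,'q',np.round(s['q'],2),'F',np.round(s['wrist_force'],1))
E
python3 -c "
from h import *
print(bot.camera_info('wrist'));togo([.45,.33,.33])"; nl=1
python3 -m jog '[-0.8,-0.64,-0.32,0,-0.8,-0.64,-0.32,0,-0.8,-0.64,-0.32,0,-0.8,-0.64,-0.32,0,-0.8,-0.64,-0.32,0]'
python3 - <<'E'
from h import *
np.set_printoptions(precision=4,suppress=True)
togo([.5,.2,.3])
shot('wrist','w1')
for t,z in dict(mount=.042,seat=.07,panel=0,bore_mouth=.025,catch_face=.025,screwdriver=0,driver_tip=.014,driver_handle=.014,pvc_tape=0).items():
    p=pt('wrist',t)
    if p: print(t,np.round(p['pixel']),round(p['conf'],2),onz('wrist',p['pixel'],z))
E
```

```text
{'intrinsics': array([[397.37730445,   0.        , 315.30037092],
       [  0.        , 397.37730445, 244.73305128],
       [  0.        ,   0.        ,   1.        ]]), 'extrinsics': array([[ 3.12648404e-01,  8.98143495e-01,  3.09175092e-01,
         1.31470532e-01],
       [ 9.49868866e-01, -2.95507727e-01, -1.02099566e-01,
         6.67971934e-01],
       [-3.36432143e-04,  3.25597061e-01, -9.45508562e-01,
         3.73347997e-01],
       [ 0.00000000e+00,  0.00000000e+00,  0.00000000e+00,
         1.00000000e+00]])}
t 2.15 at [0.2109 0.6412 0.2313] d [-0.3243 -0.2209 -0.0987] turn None q [ 1.22  0.26  1.6  -0.    1.27 -0.04] F [0.4 0.2 0.6]
time: 2.78
tool_pos: [0.3747, 0.3898, 0.3253]
tcp_rot: [0.496, 3.101, 0.001]
wrist_force: [1.1, 0.0, -0.4]
width: 0.999
grip_force: 0.0
t 2.775 at [0.3747 0.3898 0.3253] d [-0.1782 -0.1412  0.0253] turn None q [ 0.76 -0.04  1.77 -0.    1.41 -0.49] F [ 1.1  0.  -0.4]
seat [378.  14.] 0.29 [ 0.4733 -0.0219  0.07  ]
panel [330. 178.] 0.92 [0.5054 0.1546 0.    ]
bore_mouth [324. 204.] 0.97 [0.4952 0.2038 0.025 ]
catch_face [335. 331.] 0.65 [0.5594 0.3518 0.025 ]
screwdriver [310. 307.] 0.88 [0.5276 0.3304 0.    ]
driver_tip [251. 253.] 0.78 [0.4246 0.2959 0.014 ]
driver_handle [330. 332.] 0.93 [0.5592 0.3549 0.014 ]
pvc_tape [386. 260.] 0.56 [0.6215 0.2297 0.    ]
```

View pics/w1.png

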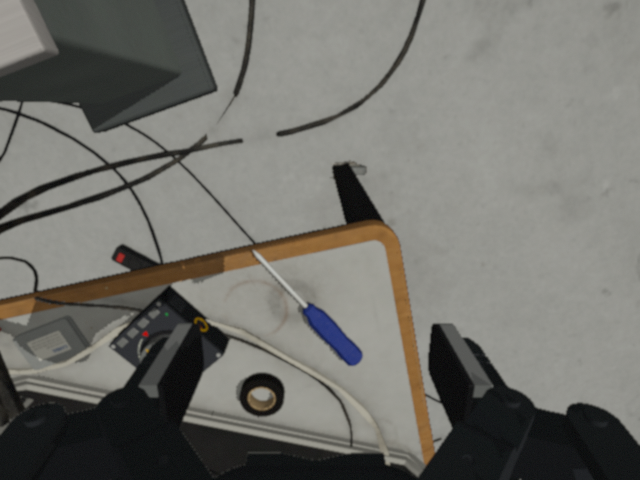

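Scaled: -0.047 m is -0.752, 0.006 m is 0.096, 0.185 rad / 1.5708 = 0.1178.

```bash
python3 -m jog '[-0.752,0.096,0.48,0,-0.752,0.096,0.48,0,-0.752,0.096,0.48,0,-0.72,0.096,0.48,0,0,0,0,0.1178]' >/dev/null
python3 -m jog '[0,0,0,0.1178,0,0,0,0.1178,0,0,0,0.1178,0,0,0,0.1178,0,0,0,0.1178]' >/dev/null
python3 -m jog '[0,0,0,0.1178,0,0,0,0.1178,0,0,0,0.1178,0,0,0,0.1178,0,0,0,0.1178]' >/dev/null
python3 -m jog '[0,0,0,0.1178,0,0,0,0.1178,0,0,0,0]'
python3 - <<'E'
from h import *
np.set_printoptions(precision=4,suppress=True)
shot('wrist','w2')
Z=dict(mount=.042,seat=.07,panel=0,bore_mouth=.025,catch_face=.025,screwdriver=0,driver_tip=.014,driver_handle=.014,pvc_tape=0)
for t,z in Z.items():
    p=pt('wrist',t)
    if p: print(t,np.round(p['pixel']),round(p['conf'],2),onz('wrist',p['pixel'],z))
togo([.559,.355,.2],[.4,-.915])
E
```

```text
time: 5.52
tool_pos: [0.5575, 0.357, 0.2037]
tcp_rot: [3.072, 0.658, -0.002]
wrist_force: [-0.3, 0.8, 0.0]
width: 1.003
grip_force: 0.0
panel [334. 486.] 0.78 [ 0.5096  0.1481 -0.    ]
screwdriver [254. 331.] 0.85 [0.5241 0.3254 0.    ]
driver_tip [355. 321.] 0.63 [0.4283 0.2928 0.014 ]
driver_handle [202. 329.] 0.69 [0.5701 0.3492 0.014 ]
t 6.025 at [0.5582 0.356  0.2045] d [0.0003 0.0013 0.0045] turn 0.006985364941833591 q [0.53 0.26 1.66 0.   1.22 1.68] F [ 0.2 -0.4  1.4]
```

View pics/w2.png

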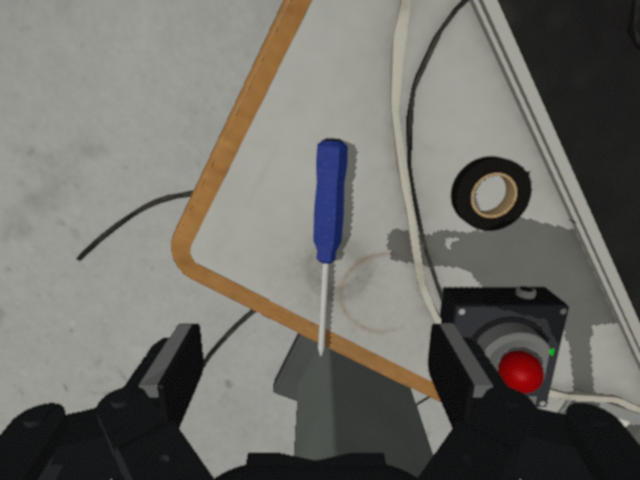

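```bash
python3 - <<'E'
from h import *
np.set_printoptions(precision=4,suppress=True)
r=bot.regions_of('wrist','screwdriver')[0]
ys,xs=np.nonzero(r['pixels'])
P=np.array([onz('wrist',(y,x),.014)[:2] for y,x in zip(ys,xs)])
c=P.mean(0);u=np.linalg.svd(P-c,full_matrices=False)[2][0];u*=np.sign(u[0])
s=(P-c)@u;a,b=s.min(),s.max();print(r['conf'],'len',b-a,'u',u,np.degrees(np.arctan2(u[1],u[0])))
tip=c+u*a;print('tip',tip,'handle50',tip+u*.154,'origin',tip+u*.104)
h=tip+u*.154
togo([*h,.005],[u[1],-u[0]])
im=cv2.imread('pics/w2.png')[270:420,420:600];cv2.imwrite('pics/w2c.png',cv2.resize(im,None,fx=4,fy=4,interpolation=3))
E
```

```text
Traceback (most recent call last):
  File "h.py", line 12, in onz
    o,d=ray(cam,px);return o+d*(z-o[2])/d[2]
        ~~~^^^^^^^^
  File "h.py", line 9, in ray
    c=bot.camera_info(cam);K=np.array(c['intrinsics']);T=np.array(c['extrinsics'])
ValueError: time passes only in moves, steps and waits
```

```bash
cat >> h.py <<'E'
def proj(cam,xy,z):  # Nx2 (col,row) -> Nx3 on plane z, one camera_info call
    c=bot.camera_info(cam);K=np.array(c['intrinsics']);T=np.array(c['extrinsics'])
    d=(T[:3,:3]@np.linalg.solve(K,np.c_[np.array(xy,float),np.ones(len(xy))].T)).T
    return T[:3,3]+d*((z-T[2,3])/d[:,2])[:,None]
def driver(cam='wrist',z=.014):
    r=bot.regions_of(cam,'screwdriver')[0];ys,xs=np.nonzero(r['pixels'])
    P=proj(cam,np.c_[xs,ys],z)[:,:2]
    c=P.mean(0);u=np.linalg.svd(P-c,full_matrices=False)[2][0];u*=np.sign(u[0])
    s=(P-c)@u;a,b=s.min(),s.max();tip=c+u*a
    print(r['conf'],'len',b-a,'deg',np.degrees(np.arctan2(u[1],u[0])),'tip',tip,'h50',tip+u*.154,'h50 from end',c+u*(b-.053))
    return tip,u
E
python3 - <<'E'
from h import *
np.set_printoptions(precision=4,suppress=True)
shot('wrist')
tip,u=driver();h=tip+u*.154
togo([*h,.005],[u[1],-u[0]])
im=cv2.imread('pics/w2.png')[270:420,420:600];cv2.imwrite('pics/w2c.png',cv2.resize(im,None,fx=4,fy=4,interpolation=3))
E
```

```text
0.69 len 0.20283155693402857 deg 21.773854551073043 tip [0.4303 0.2944] h50 [0.5733 0.3515] h50 from end [0.5695 0.3499]
t 6.175 at [0.5582 0.356  0.2045] d [0.012  0.0103 0.1995] turn 0.03879363892076757 q [0.53 0.26 1.66 0.   1.22 1.68] F [-0.3  0.  -0.1]
```

View pics/w2c.png

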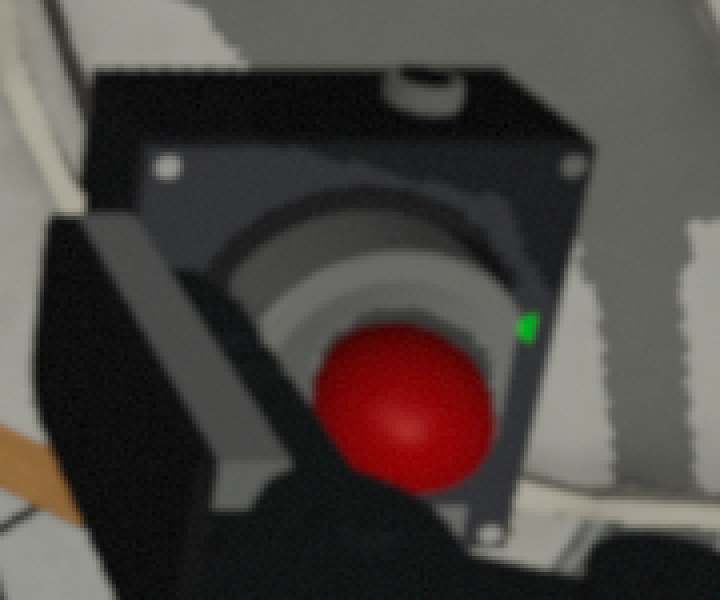

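Scaled: 0.05 m is 0.8, 0.003 m is 0.048, 0.039 rad / 1.5708 = 0.0248.

```bash
python3 - <<'E'
from h import *
np.set_printoptions(precision=4,suppress=True)
P=proj('wrist',[[454,305],[567.5,306.8],[461.7,311.7],[563,311.2],[542.5,403.2]],.042)[:,:2]
print(P)
for a,b in((1,0),(3,2)):
    v=P[b]-P[a];print(np.linalg.norm(v),np.degrees(np.arctan2(v[1],v[0]))-90)
v=P[3]-P[4];print(np.linalg.norm(v),np.degrees(np.arctan2(v[1],v[0])));print('centre',(P[2]+P[4])/2)
E
python3 -m jog '[0.048,0.04,0.8,0.0248,0.048,0.04,0.8,0,0.048,0.04,0.8,0,0.032,0.04,0.56,0,0,0,0.256,0]' - 40
python3 -m jog '[0,0,0,0,0,0,0,0,0,0,0,0,0,0,0,0,0,0,0,0]' 0 60
```

```text
[[0.5378 0.2174]
 [0.5759 0.1277]
 [0.535  0.2081]
 [0.5708 0.1287]
 [0.4823 0.0889]]
0.09747544893704195 22.965066654126133
0.08710433099959909 24.293661663306196
0.09700398924267527 24.228527970252255
centre [0.5086 0.1485]
time: 6.8
tool_pos: [0.5706, 0.3499, 0.0006]
tcp_rot: [3.084, 0.592, -0.006]
wrist_force: [0.2, 0.2, 0.3]
width: 0.997
grip_force: 0.0
time: 7.42
tool_pos: [0.5737, 0.352, 0.0058]
tcp_rot: [-3.084, -0.593, -0.006]
wrist_force: [-0.1, 0.1, 7.1]
width: 0.285
grip_force: 59.8
```

Scaled: -0.046 m is -0.736, -0.033 m is -0.528.

```bash
python3 -m jog '[0,0,-0.48,0,0,0,-0.48,0,-0.736,-0.528,0,0,-0.736,-0.528,0,0,-0.736,-0.528,0,0]' >/dev/null
python3 -m jog '[0,0,0,-0.1133,0,0,0,-0.1133,0,0,0,-0.1133,0,0,0,-0.1133,0,0,0,-0.1133]' >/dev/null
python3 -m jog '[0,0,0,-0.1133,0,0,0,-0.1133,0,0,0,-0.1133,0,0,0,-0.1133,0,0,0,0]'
python3 - <<'E'
from h import *
np.set_printoptions(precision=4,suppress=True)
shot('wrist','w3')
for t,z in dict(mount=.042,seat=.07,panel=0,bore_mouth=.025,driver_tip=.065,driver_handle=.065).items():
    p=pt('wrist',t)
    if p: print(t,np.round(p['pixel']),round(p['conf'],2),onz('wrist',p['pixel'],z))
togo([.409,.392,.06],[.9135,.4067])
rs={}
for c in('scene','side'):
    shot(c,c+'3')
    for t in('driver_tip','driver_handle','bore_mouth'):
        p=pt(c,t)
        if p: print(c,t,p['pixel'],p['conf']);rs.setdefault(t,[]).append(ray(c,p['pixel']))
for t,r in rs.items():
    if len(r)>1:print(t,tri(r))
E
```

```text
time: 9.3
tool_pos: [0.4071, 0.3917, 0.0635]
tcp_rot: [-1.724, -2.626, 0.0]
wrist_force: [-0.4, -0.9, -0.7]
width: 0.284
grip_force: 59.1
driver_handle [345. 312.] 0.77 [0.4096 0.3846 0.065 ]
t 9.65 at [0.4072 0.3918 0.0634] d [-0.0005  0.0017  0.0034] turn -0.008823539943052624 q [ 0.72  0.22  1.99 -0.    0.93  0.31] F [-0.   0.1 -1. ]
scene driver_tip [217.0, 257.8] 0.73
scene driver_handle [198.4, 213.8] 0.88
scene bore_mouth [238.7, 278.3] 0.74
side driver_handle [364.3, 337.2] 0.72
side bore_mouth [306.9, 307.7] 0.73
driver_handle (array([0.4125, 0.3861, 0.0687]), [np.float64(0.00039780650115244865), np.float64(0.0003978065011525182)])
bore_mouth (array([0.499 , 0.2012, 0.0243]), [np.float64(0.0008952920411286326), np.float64(0.0008952920411284648)])
```

View pics/w3.png

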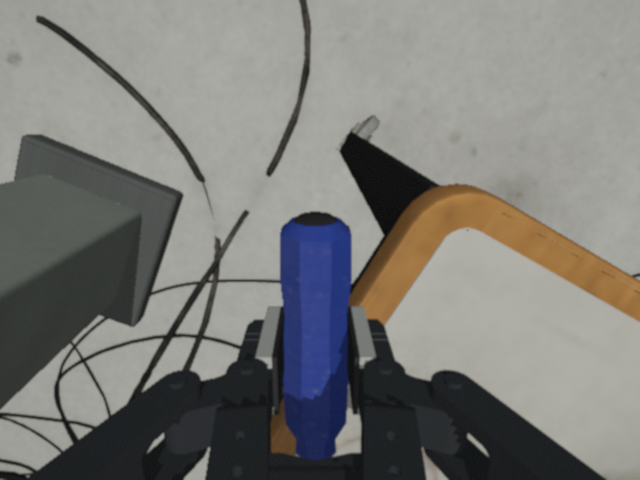

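```bash
python3 - <<'E'
from h import *
s=cv2.imread('pics/side3.png')[255:405,270:390];c=cv2.imread('pics/scene3.png')[170:290,200:330]
o=np.zeros((600,800,3),np.uint8)
a=cv2.resize(s,None,fx=4,fy=4,interpolation=3)[:600,:480];b=cv2.resize(c,(320,295),interpolation=3)
o[:600,:a.shape[1]]=a;o[:295,480:]=b;cv2.imwrite('pics/c3.png',o)
print([ (c,np.array(bot.camera_info(c)['extrinsics'])[:3,3].round(2)) for c in('scene','side')])
E
```

```text
[('scene', array([ 0.18, -0.59,  0.56])), ('side', array([0.33, 0.86, 0.49]))]
```

View pics/c3.png

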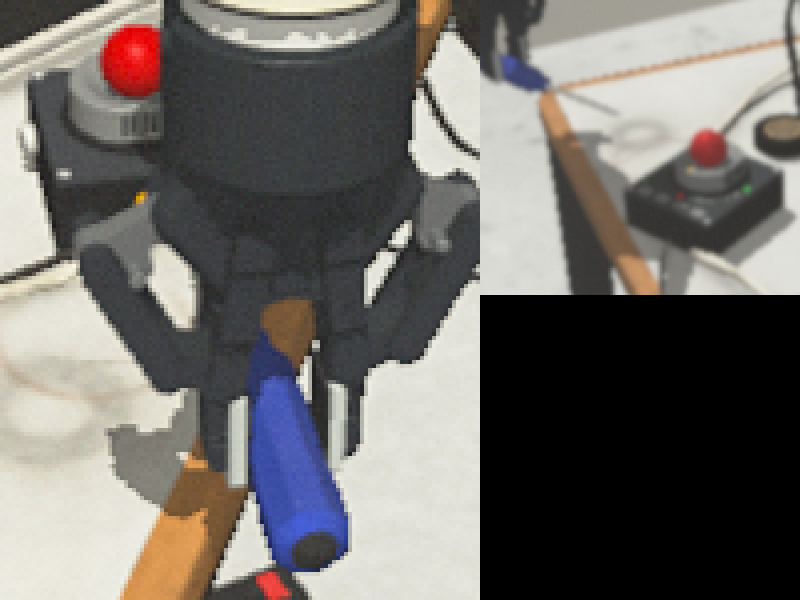

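```bash
python3 - <<'E'
from h import *
np.set_printoptions(precision=4,suppress=True)
s=bot.read_state();T=np.eye(4);T[:3,:3]=R.from_rotvec(s['tcp_rot']).as_matrix();T[:3,3]=s['tool_pos']
ci=bot.camera_info('wrist');K=ci['intrinsics'];X=np.linalg.inv(T)@ci['extrinsics'];
T1=np.eye(4);T1[:3,:3]=R.from_rotvec([.496,3.101,.001]).as_matrix();T1[:3,3]=[.3747,.3898,.3253];E1=T1@X
ce=bot.camera_info('scene');cs=bot.camera_info('side')
def rr(K,E,x,y): d=E[:3,:3]@np.linalg.solve(K,[x,y,1]);return E[:3,3],d/np.linalg.norm(d)
def ring(f,x0,y0,r=14):
    im=cv2.imread(f'pics/{f}.png');h=cv2.cvtColor(im,cv2.COLOR_BGR2HSV)
    m=cv2.inRange(h,(15,110,90),(35,255,255));k=np.zeros_like(m);k[y0-r:y0+r,x0-r:x0+r]=1
    ys,xs=np.nonzero(m*k);print(f,len(xs),xs.min(),xs.max(),ys.min(),ys.max());return (xs.min()+xs.max())/2,(ys.min()+ys.max())/2
a=ring('side0',313,304);b=ring('w1',202,324);print(a,b)
r1=rr(cs['intrinsics'],cs['extrinsics'],*a);r2=rr(K,E1,*b)
print('tri',tri([r1,r2]))
for r in(r1,r2):print('z.025',r[0]+r[1]*(.025-r[0][2])/r[1][2])
E=np.linalg.inv(ce['extrinsics'])
for z in(.06,.065,.07,.075):
    p=E@[.470,.251,z,1];q=ce['intrinsics']@p[:3];print(z,q[:2]/q[2])
E
```

```text
side0 83 303 315 300 311
w1 54 195 207 318 331
(np.float64(309.0), np.float64(305.5)) (np.float64(201.0), np.float64(324.5))
tri (array([0.4964, 0.1983, 0.025 ]), [np.float64(0.0002002888295233897), np.float64(0.00020028882952351188)])
z.025 [0.4966 0.1982 0.025 ]
z.025 [0.4962 0.1984 0.025 ]
0.06 [256.4031 219.2226]
0.065 [256.1917 217.3326]
0.07 [255.9791 215.4324]
0.075 [255.7653 213.5219]
```

Scaled: -0.029 m is -0.464, 0.002 m is 0.032, -0.012 rad / 1.5708 = -0.0076.

```bash
python3 -m jog '[-0.464,0.032,0,-0.0076,0,0,0.352,0,0,0,0.344,0,0,0,0,0,0,0,0,0]'
python3 - <<'E'
from h import *
np.set_printoptions(precision=4,suppress=True)
togo([.421,.3661,.020],[.912,.410])
shot('scene','scene4');print(pt('scene','driver_tip'))
ce=bot.camera_info('scene');E=np.linalg.inv(ce['extrinsics'])
t=bot.read_state()['tool_pos'];
for z in(.02,.025,.03):
  for s in(0,.005,-.005):
    p=E@[t[0]+.41*.154+.912*s,t[1]-.912*.154+.41*s,z,1];q=ce['intrinsics']@p[:3];print(z,s,q[:2]/q[2])
c=cv2.imread('pics/scene4.png')[170:290,200:360];cv2.imwrite('pics/c4.png',cv2.resize(c,(800,600),interpolation=3))
E
```

```text
time: 10.68
tool_pos: [0.421, 0.3664, 0.0205]
tcp_rot: [1.705, 2.638, 0.001]
wrist_force: [-0.1, 0.4, -0.8]
width: 0.285
grip_force: 59.1
t 10.675 at [0.421  0.3664 0.0205] d [-0.0002 -0.0001  0.0005] turn 0.0005752830158106292 q [0.67 0.27 2.03 0.   0.84 0.25] F [-0.1  0.4 -0.8]
{'pixel': [237.0, 270.0], 'conf': 0.56}
0.02 0 [267.9496 237.1475]
0.02 0.005 [269.4092 236.205 ]
0.02 -0.005 [266.4804 238.0961]
0.025 0 [267.7709 235.3223]
0.025 0.005 [269.2349 234.3833]
0.025 -0.005 [266.2972 236.2675]
0.03 0 [267.5912 233.4874]
0.03 0.005 [269.0597 232.5519]
0.03 -0.005 [266.1129 234.4291]
```

View pics/c4.png

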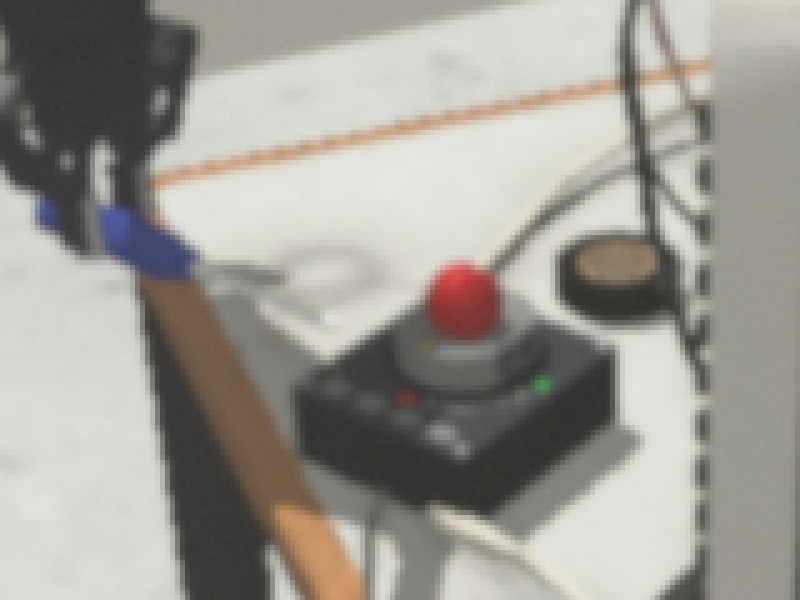

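Scaled: -0.012 m is -0.192, -0.006 m is -0.096.

```bash
python3 -m jog '[-0.192,0,0,0,-0.192,0,0,0,-0.096,0,0,0,-0.048,0,0,0,0,0,0,0]'
python3 -m jog '[-0.032,0,0,0,-0.032,0,0,0,-0.032,0,0,0,0,0,0,0]'
```

```text
time: 11.4
tool_pos: [0.4343, 0.3358, 0.02]
tcp_rot: [-1.706, -2.638, -0.0]
wrist_force: [-0.9, 1.0, -0.2]
width: 0.284
grip_force: 59.2
time: 11.9
tool_pos: [0.4366, 0.3311, 0.0201]
tcp_rot: [-1.706, -2.637, -0.001]
wrist_force: [-2.0, 4.2, -0.4]
width: 0.283
grip_force: 59.2
```

Scaled: -0.002 m is -0.032.

```bash
python3 -m jog '[-0.032,0,0,0,0,0,0,0]'|sed -n '2p;4p'; python3 -m jog '[-0.032,0,0,0,0,0,0,0]'|sed -n '2p;4p'; python3 -m jog '[-0.032,0,0,0,0,0,0,0]'|sed -n '2p;4p'
```

```text
tool_pos: [0.4369, 0.331, 0.0204]
wrist_force: [-5.4, 10.0, -0.5]
tool_pos: [0.4373, 0.3309, 0.0207]
wrist_force: [-8.0, 16.2, -0.4]
tool_pos: [0.4377, 0.3308, 0.021]
wrist_force: [-10.9, 22.4, -0.3]
```

Scaled: -0.05 m is -0.8, -0.04 m is -0.64.

```bash
python3 -m jog '[0.48,0,0,0,0.4,-0.64,0,0,0,-0.8,-0.48,0,0,0,0,0]'
python3 - <<'E'
from h import *
np.set_printoptions(precision=4,suppress=True)
shot('side','side5')
for t in('catch_face','bore_mouth'):
    print(t,pt('side',t))
shot('wrist');print(driver('wrist',.058))
a,b=[cv2.resize(cv2.imread(f'pics/side{k}.png')[285:325,285:335],(400,320),interpolation=3) for k in(0,5)]
c=cv2.resize(cv2.imread('pics/side5.png')[255:380,270:430],(358,280))
o=np.zeros((600,800,3),np.uint8);o[:320]=np.hstack([a,b]);o[320:,:358]=c;cv2.imwrite('pics/c5.png',o)
E
```

```text
time: 13.15
tool_pos: [0.3322, 0.337, 0.0508]
tcp_rot: [1.702, 2.64, -0.001]
wrist_force: [2.0, -0.4, -0.2]
width: 0.279
grip_force: 59.3
catch_face None
bore_mouth {'pixel': [305.7, 310.5], 'conf': 0.92}
0.68 len 0.1106504715256455 deg -65.70890321782748 tip [0.3154 0.3844] h50 [0.3787 0.244 ] h50 from end [0.3391 0.3318]
(array([0.3154, 0.3844]), array([ 0.4114, -0.9115]))
```

View pics/c5.png

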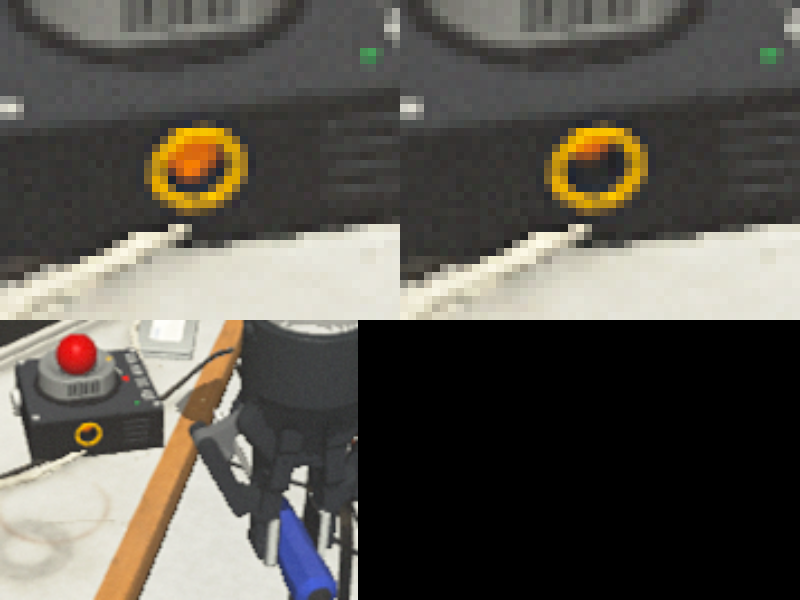

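Scaled: 0.05 m is 0.8, 0.178 rad / 1.5708 = 0.1133.

```bash
python3 -m jog '[0.8,0,0,0.1133,0,0,0,0.1133,0,0,0,0.1133,0,0,0,0.1133,0,0,0,0.1133]' >/dev/null
python3 -m jog '[0,0,0,0.1133,0,0,0,0.1133,0,0,0,0.1133,0,0,0,0.1133,0,0,0,0]' >/dev/null
python3 -m jog '[0.736,0.408,0,0,0.736,0.408,0,0,0.736,0.408,0,0,0.736,0.408,0,0,0.72,0.408,0,0]' 
python3 -m jog '[0,0,0,0,0,0,0,0]' >/dev/null
python3 -c "
from h import *
togo([.5715,.351,.007],[.375,-.927])"
```

```text
time: 15.28
tool_pos: [0.5765, 0.3528, 0.0491]
tcp_rot: [3.08, 0.616, -0.001]
wrist_force: [0.4, 1.0, -1.2]
width: 0.285
grip_force: 59.3
t 15.525 at [0.5738 0.3528 0.0488] d [-0.0027  0.0008  0.0418] turn 0.008370481595210874 q [0.51 0.42 1.76 0.   0.97 1.69] F [-0.1 -1.2 -0.6]
```

Scaled: 0.02 m is 0.32, 0.015 m is 0.24.

```bash
python3 -m jog '[0,0,0.32,0,0,0,0.24,0,0,0,0.08,0,0,0,0.032,0,0,0,0,0]'

```

```text
time: 16.15
tool_pos: [0.5744, 0.3536, 0.0082]
tcp_rot: [-3.081, -0.612, -0.001]
wrist_force: [-0.4, 0.7, -0.4]
width: 0.283
grip_force: 59.3
```

Scaled: 0.002 m is 0.032, 0.001 m is 0.016.

```bash
python3 -m jog '[0,0,0.032,0,0,0,0.016,0,0,0,0,0]'

```

```text
time: 16.52
tool_pos: [0.5748, 0.3537, 0.0059]
tcp_rot: [-3.081, -0.611, -0.002]
wrist_force: [-1.6, -0.6, 3.4]
width: 0.285
grip_force: 59.8
```

Contact; release gently and rise.

Scaled: -0.06 m is -0.96, -0.05 m is -0.8.

```bash
python3 -m jog '[0,0,0,0,0,0,0,0,0,0,0,0,0,0,0,0]' 0.6 30 | sed -n '2p;4,6p'
python3 -m jog '[0,0,-0.32,0,0,0,-0.8,0,0,0,-0.96,0,0,0,-0.96,0,0,0,0,0]' 1.0
python3 - <<'E'
from h import *
np.set_printoptions(precision=4,suppress=True)
shot('wrist','w6');driver()
togo([.5159,.1518,.20],[.410,-.912])
P=bot.regions_of('wrist','panel');print(P[0]['box'] if P else None)
E
```

```text
tool_pos: [0.5742, 0.3533, 0.0048]
wrist_force: [-0.9, -0.2, -1.6]
width: 0.601
grip_force: 0.0
time: 17.65
tool_pos: [0.5787, 0.3559, 0.2053]
tcp_rot: [-3.076, -0.611, -0.024]
wrist_force: [0.7, -0.6, 1.0]
width: 0.998
grip_force: 0.0
0.88 len 0.20146977937282712 deg 22.434848308672013 tip [0.4297 0.2929] h50 [0.572  0.3517] h50 from end [0.5669 0.3496]
t 17.75 at [0.5751 0.3539 0.1978] d [-0.1319  0.1641 -0.0028] turn -0.03067887301710659 q [ 0.51  0.28  1.64 -0.    1.21  1.69] F [-0.6 -0.3 -0.9]
[427.8, 303.1, 558.8, 426.7]
```

Scaled: 0.041 m is 0.656, -0.033 m is -0.528, -0.03 rad / 1.5708 = -0.0191.

```bash
python3 -m jog '[-0.528,0.656,0,-0.0191,-0.528,0.656,0,0,-0.528,0.656,0,0,-0.528,0.656,0,0,0,0,0,0]'
python3 - <<'E'
from h import *
np.set_printoptions(precision=4,suppress=True)
shot('wrist','w7')
for t,z in dict(mount=.042,seat=.07,ball=.07,cup=.042,panel=0).items():
    p=pt('wrist',t)
    if p: print(t,np.round(p['pixel']),round(p['conf'],2),onz('wrist',p['pixel'],z))
r=bot.regions_of('wrist','ball')[0];ys,xs=np.nonzero(r['pixels']);print('ballmask',proj('wrist',[[xs.mean(),ys.mean()]],.07),xs.min(),xs.max(),ys.min(),ys.max())
togo([.5159,.1518,.20],[.410,-.912])
E
```

```text
time: 18.42
tool_pos: [0.5168, 0.1469, 0.1924]
tcp_rot: [3.072, 0.652, -0.009]
wrist_force: [0.9, 0.8, 0.1]
width: 1.001
grip_force: 0.0
ball [233. 308.] 0.83 [0.5184 0.1564 0.07  ]
cup [220. 306.] 0.92 [0.5192 0.1592 0.042 ]
ballmask [[0.5193 0.1576 0.07  ]] 284 331 208 255
t 18.775 at [0.5196 0.1512 0.1946] d [-0.0032 -0.002  -0.0054] turn 0.0008083890723735817 q [0.24 0.04 1.93 0.   1.17 1.38] F [ 0.1 -0.   0.2]
```

View pics/w7.png

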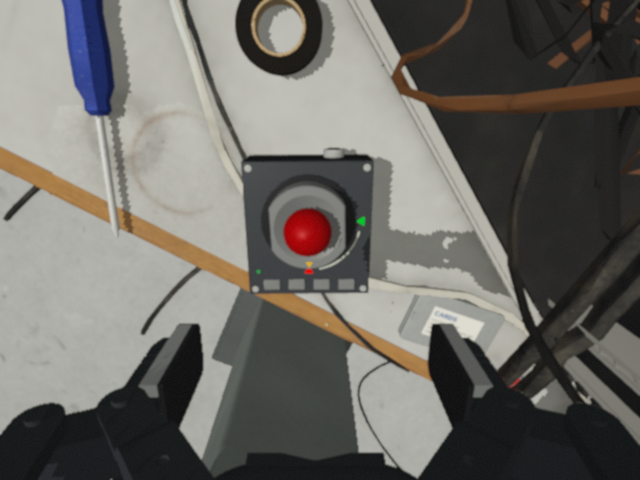

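```bash
python3 - <<'E'
from h import *
np.set_printoptions(precision=4,suppress=True)
im=cv2.imread('pics/w7.png').astype(float);g=im.mean(2)
S=[]
for x,y in((248,168),(367,168),(256,289),(363,289)):
    w=g[y-5:y+6,x-5:x+6];w=np.clip(w-np.percentile(w,75)-25,0,None);Y,X=np.mgrid[y-5:y+6,x-5:x+6];S.append([(w*X).sum()/w.sum(),(w*Y).sum()/w.sum()])
print(np.array(S))
P=proj('wrist',S,.042)[:,:2];RL,RR,FL,FR=P;print(P)
c=P.mean(0);print('centre',c)
for v in(RL-FL,RR-FR,RL-RR,FL-FR):print(np.linalg.norm(v),np.degrees(np.arctan2(v[1],v[0])))
ex=(RL-FL+RR-FR);ex/=np.linalg.norm(ex);m=c+.008*ex;print('ex',ex,'mount',m)
togo([*m,.19],[ex[1],-ex[0]])
b=proj('wrist',[[307.5,231.5]],.07)[0];d=b[:2]-m;print('ball rel mount panel axes',d@ex,d@[-ex[1],ex[0]])
E
```

```text
[[246.4615 167.5385]
 [366.1714 167.1571]
 [254.8631 288.6092]
 [     nan      nan]]
[[0.5378 0.2153]
 [0.5742 0.1352]
 [0.4492 0.1739]
 [   nan    nan]]
centre [nan nan]
0.0978494631492251 25.019312169284035
nan nan
0.08797104898715066 114.42250525316719
nan nan
ex [nan nan] mount [nan nan]
t 18.775 at [0.5196 0.1512 0.1946] d [nan nan nan] turn nan q [0.24 0.04 1.93 0.   1.17 1.38] F [ 0.1 -0.   0.2]
ball rel mount panel axes nan nan<stdin>:6: RuntimeWarning: invalid value encountered in scalar divide
```

```bash
python3 - <<'E'
from h import *
np.set_printoptions(precision=4,suppress=True)
im0=shot('wrist','w8');print(bot.read_state()['tool_pos'])
im=im0.astype(float);g=im.mean(2)
h=cv2.cvtColor(im0,cv2.COLOR_RGB2HSV)
rd=((h[:,:,0]<6)|(h[:,:,0]>174))&(h[:,:,1]>170)&(h[:,:,2]>80)
n,lab,st,ce=cv2.connectedComponentsWithStats(rd.astype(np.uint8));i=1+np.argmax(st[1:,4]);(bx,by),br=cv2.minEnclosingCircle(np.argwhere(lab==i)[:,::-1].astype(np.float32));print('ball px',bx,by,br)
S=[]
for x,y in((248,168),(367,168),(256,289),(363,289)):
    x+=int(round(bx-307.5));y+=int(round(by-231.5))
    w=g[y-6:y+7,x-6:x+7];w=w*(w<225)*(w>110);Y,X=np.mgrid[y-6:y+7,x-6:x+7]
    n,lab,st,ce=cv2.connectedComponentsWithStats((g[y-6:y+7,x-6:x+7]>115).astype(np.uint8))
    k=min(range(1,n),key=lambda k:np.hypot(*(ce[k]-6)));S.append(ce[k]+[x-6,y-6]);print(S[-1],st[k,4])
P=proj('wrist',S,.042)[:,:2];RL,RR,FL,FR=P;print(P)
print('centres',(RL+FR)/2,(RR+FL)/2)
for v in(RL-FL,RR-FR,RL-RR,FL-FR):print(np.linalg.norm(v),np.degrees(np.arctan2(v[1],v[0])))
ex=(RL-FL+RR-FR);ex/=np.linalg.norm(ex);m=P.mean(0)+.008*ex;print('mount',m)
togo([*m,.19],[ex[1],-ex[0]])
b=proj('wrist',[[bx,by]],.07)[0];d=b[:2]-m;print('ball',b,'rel',d@ex,d@[-ex[1],ex[0]])
E
```

```text
[0.5196 0.1511 0.1947]
ball px 311.0531921386719 237.64894104003906 23.062419891357422
[252.2245 174.1633] 49
[370.    173.913] 46
[258.5429 293.0857] 35
[367.4848 295.8636] 132
[[0.5351 0.2096]
 [0.571  0.1303]
 [0.4466 0.1696]
 [0.481  0.0871]]
centres [0.508  0.1484] [0.5088 0.1499]
0.09704333600772701 24.332751255882503
0.09978109797432778 25.623599626963536
0.08705212620852705 114.3599254791789
0.0893398909138806 112.61942281427471
mount [0.5157 0.1525]
t 18.825 at [0.5196 0.1511 0.1947] d [-0.003  -0.0029  0.0047] turn -0.012871155893715213 q [0.24 0.04 1.93 0.   1.17 1.38] F [0.4 0.6 0.7]
ball [0.5163 0.1533 0.07  ] rel 0.0008712758563121988 0.0004304156536327083
```

Careful with the scale: shifts go in shares of 62.5 mm and turns go in shares of 90 degrees. That gives: 0.04 m is 0.64, -0.0033 m is -0.0528.

```bash
python3 -m jog '[-0.0368,-0.0528,0.48,0,0,0,0.64,0,0,0,0.48,0,0,0,0.24,0,0,0,0,0]' 0.8 25
python3 -m jog '[0,0,0,0]' >/dev/null
python3 -c "
from h import *
togo([.5161,.1532,.0475],[.412,-.911]);print(R.from_rotvec(bot.read_state()['tcp_rot']).as_matrix()[:,2])"
```

```text
time: 19.45
tool_pos: [0.5153, 0.1524, 0.079]
tcp_rot: [3.072, 0.659, -0.004]
wrist_force: [0.1, -0.4, 0.6]
width: 0.801
grip_force: 0.0
t 19.575 at [0.5173 0.1527 0.0813] d [-0.0009 -0.001   0.0338] turn -0.0026638556485976215 q [ 0.24  0.15  2.04 -0.    0.95  1.39] F [ 0.6  0.2 -0.3]
[ 2.29227674e-03  5.52170945e-04 -9.99997220e-01]
```

Scaled: 0.015 m is 0.24, 0.012 m is 0.192.

```bash
python3 -m jog '[-0.016,-0.016,0.24,0,0,0,0.192,0,0,0,0.096,0,0,0,0,0,0,0,0,0]' 0.76 25

```

```text
time: 20.2
tool_pos: [0.5149, 0.1528, 0.0471]
tcp_rot: [-3.072, -0.658, -0.0]
wrist_force: [0.8, -0.7, 0.3]
width: 0.757
grip_force: 0.0
```

```bash
python3 -m jog '[0,0,0,0,0,0,0,0]' 0.66 25 | sed -n '2p;4,6p'; python3 -m jog '[0,0,0,0,0,0,0,0,0,0,0,0]' 0.5 35
python3 - <<'E'
from h import *
np.set_printoptions(precision=4,suppress=True)
im0=shot('wrist','w9')
h=cv2.cvtColor(im0,cv2.COLOR_RGB2HSV)
rd=((h[:,:,0]<6)|(h[:,:,0]>174))&(h[:,:,1]>170)&(h[:,:,2]>80)
n,lab,st,ce=cv2.connectedComponentsWithStats(rd.astype(np.uint8));i=1+np.argmax(st[1:,4]);(bx,by),br=cv2.minEnclosingCircle(np.argwhere(lab==i)[:,::-1].astype(np.float32));print(bx,by,br)
print(proj('wrist',[[bx,by]],.07));togo([.5161,.1532,.0475],[.412,-.911])
E
```

```text
tool_pos: [0.515, 0.1528, 0.0473]
wrist_force: [0.3, 0.3, 0.2]
width: 0.66
grip_force: 0.0
time: 20.82
tool_pos: [0.5152, 0.153, 0.0475]
tcp_rot: [-3.072, -0.658, -0.002]
wrist_force: [-2.1, 0.6, 5.8]
width: 0.623
grip_force: 36.3
314.70770263671875 357.72052001953125 48.5085563659668
[[0.5159 0.1539 0.07  ]]
t 20.875 at [0.5151 0.1529 0.0475] d [ 0.001   0.0001 -0.    ] turn -0.0029594132995792856 q [0.24 0.19 2.06 0.   0.89 1.39] F [-1.7  0.6  5.1]
```

Scaled: -0.0005 m is -0.008, -0.1 rad / 1.5708 = -0.0637.

```bash
python3 -m jog '[0,0,-0.008,-0.0255,0,0,-0.008,-0.0509,0,0,0,-0.0637,0,0,0,-0.0637,0,0,0,-0.0637]'
python3 -m jog '[0,0.008,0,-0.0637,0,0,0,-0.0637,0,0,0,-0.0637,0,0,0,-0.0637,0,0,0,-0.0637]'
python3 -m jog '[0,0.008,0,-0.0637,0,0,0,-0.0637,0,0,0,-0.0637,0,0,0,-0.0637,0,0,0,-0.0637]'
```

```text
time: 21.5
tool_pos: [0.5145, 0.1524, 0.0476]
tcp_rot: [2.865, 1.288, -0.001]
wrist_force: [-1.2, -0.8, 2.0]
width: 0.627
grip_force: 36.5
time: 22.12
tool_pos: [0.5149, 0.152, 0.0476]
tcp_rot: [2.457, 1.957, -0.001]
wrist_force: [0.3, -0.5, 1.5]
width: 0.623
grip_force: 36.5
time: 22.75
tool_pos: [0.5155, 0.152, 0.0476]
tcp_rot: [1.897, 2.504, -0.001]
wrist_force: [0.7, 0.1, 1.7]
width: 0.622
grip_force: 36.5
```

Scaled: -0.09 rad / 1.5708 = -0.0573.

```bash
python3 -m jog '[0,0,0,-0.0573,0,0,0,-0.0286,0,0,0,-0.0095,0,0,0,0,0,0,0,0]'
python3 - <<'E'
from h import *
np.set_printoptions(precision=4,suppress=True)
im0=shot('wrist','w10')
h=cv2.cvtColor(im0,cv2.COLOR_RGB2HSV)
rd=((h[:,:,0]<6)|(h[:,:,0]>174))&(h[:,:,1]>170)&(h[:,:,2]>80)
n,lab,st,ce=cv2.connectedComponentsWithStats(rd.astype(np.uint8));i=1+np.argmax(st[1:,4]);(bx,by),br=cv2.minEnclosingCircle(np.argwhere(lab==i)[:,::-1].astype(np.float32));print(bx,by,br)
print(proj('wrist',[[bx,by]],.07));togo([.5161,.1532,.1675],[.911,.412]);print(R.from_rotvec(bot.read_state()['tcp_rot']).as_matrix()[:,2])
im=cv2.cvtColor(im0,cv2.COLOR_RGB2BGR);s=shot('side')[:,:,::-1]
o=np.zeros((480,800,3),np.uint8);o[:,:480]=im[:,80:560];o[:320,480:]=cv2.resize(s[230:330,250:350],(320,320),interpolation=3);cv2.imwrite('pics/c10.png',o)
E
```

```text
time: 23.38
tool_pos: [0.5155, 0.1521, 0.0478]
tcp_rot: [1.709, 2.636, -0.0]
wrist_force: [-0.6, -0.3, 0.9]
width: 0.62
grip_force: 36.6
316.0 357.98468017578125 49.02561950683594
[[0.5159 0.153  0.07  ]]
t 23.425 at [0.5155 0.1521 0.0478] d [ 0.0007  0.001  -0.1197] turn -0.003952827428950095 q [ 0.24  0.19  2.06 -0.    0.89 -0.18] F [ 0.  -1.5  0.8]
[-0.0001 -0.0002 -1.    ]
```

View pics/c10.png

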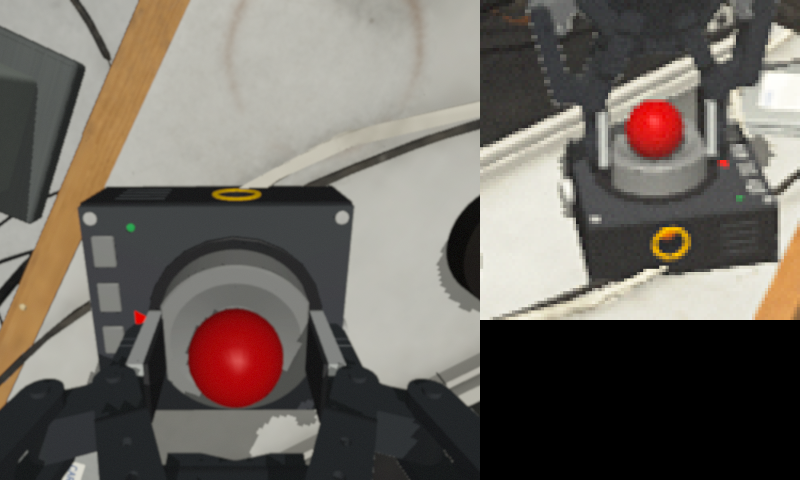

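Scaled: -0.009 m is -0.144, -0.008 m is -0.128.

```bash
python3 -m jog '[0.008,0.008,-0.032,0,0,0,-0.064,0,0,0,-0.096,0,0,0,-0.128,0,0,0,-0.144,0]'
```

```text
time: 24.1
tool_pos: [0.5159, 0.153, 0.0777]
tcp_rot: [1.708, 2.636, 0.0]
wrist_force: [-0.2, 0.3, -1.2]
width: 0.622
grip_force: 36.7
```

Scaled: -0.014 m is -0.224, -0.012 m is -0.192.

```bash
python3 -m jog '[0,0,-0.16,0,0,0,-0.192,0,0,0,-0.224,0,0,0,-0.224,0,0,0,-0.192,0]' | sed -n '2p;4p'
python3 -m jog '[0,0,-0.16,0,0,0,-0.144,0,0,0,-0.096,0,0,0,-0.048,0,0,0,0,0]'
```

```text
tool_pos: [0.5161, 0.153, 0.1402]
wrist_force: [-0.2, -0.7, -1.0]
time: 25.35
tool_pos: [0.5158, 0.1529, 0.167]
tcp_rot: [1.708, 2.637, 0.0]
wrist_force: [0.4, -0.4, -1.8]
width: 0.625
grip_force: 36.7
```

```bash
python3 -m jog '[0,0,0,0,0,0,0,0,0,0,0,0,0,0,0,0]' >/dev/null; python3 - <<'E'
from h import *
np.set_printoptions(precision=4,suppress=True)
im0=shot('wrist','w11');s=shot('side','side11')
h=cv2.cvtColor(im0,cv2.COLOR_RGB2HSV)
rd=((h[:,:,0]<6)|(h[:,:,0]>174))&(h[:,:,1]>170)&(h[:,:,2]>80)
n,lab,st,ce=cv2.connectedComponentsWithStats(rd.astype(np.uint8));i=1+np.argmax(st[1:,4]);(bx,by),br=cv2.minEnclosingCircle(np.argwhere(lab==i)[:,::-1].astype(np.float32));print(bx,by,br)
print(proj('wrist',[[bx,by]],.19));togo([.5161,.1532,.1675],[.911,.412]);st=bot.read_state();print(R.from_rotvec(st['tcp_rot']).as_matrix()[:,2],st['joint_vel'])
for c in('scene',):
    shot(c);print(bot.spot_point(c,'seat')[:1],bot.spot_point(c,'ball')[:1],bot.spot_point(c,'cup')[:1])
E
```

```text
314.35162353515625 357.9837951660156 49.087799072265625
[[0.5154 0.1541 0.19  ]]
t 25.95 at [0.5158 0.1529 0.1669] d [ 0.0001  0.0004 -0.0006] turn -0.0037135301241837944 q [ 0.24  0.06  1.97 -0.    1.12 -0.18] F [ 0.2  0.2 -1.1]
[-0. -0. -1.] [ 0.0009 -0.0003 -0.0022  0.0002 -0.0012 -0.0017]
[{'pixel': [177.7, 289.3], 'conf': 0.95}] [{'pixel': [179.6, 287.4], 'conf': 0.58}] [{'pixel': [193.2, 289.0], 'conf': 0.98}]
```

```bash
python3 -c "
from workcell import bot
print(bot.finish_job())"
```

```text
the job is handed in; nothing more can be done
None
```

The job is handed in at about 26 s: the catch is fully in, the screwdriver is back flat at its original spot, and the cup is held quarter-turned and level about 12 cm above its mount with the ball centred.

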